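Load the sanitiser dock and hold its spring dial at step three

ROBOT

A 6-joint arm with a two-finger parallel gripper is mounted at the origin on a cart in front of the work surface, level with it; the furniture and walls round the work are solid. World frame = base frame: x ahead of the robot, y to its left, z up, the work surface at z = 0. Lengths are in m, angles in degrees, forces in N, time in s.
With the tool pointing down it reaches from about 0.25 to 0.85 m from the base axis. Payload 12.5 kg.
Tool frame: the origin (TCP) lies on the centre line of the jaws, within the pads' length; the fingertips stand 22 mm ahead of it and the grasp point (between the pads) lies 3 mm ahead of it; z points along the fingers, y is the direction in which the jaws open and shut (so a half turn about z gives the same grasp; the last joint's range is limited). The gripper opens to 93 mm and grips with 3 to 60 N. Pads are 15 mm wide; open, the fingers measure 128 mm over their backs; the gripper's body (75 mm by 188 mm) begins 65 mm behind the grasp point.
Start: joints at [69.58, 20.094, 94.641, -0, 65.266, -4.847], TCP at [0.148, 0.53, 0.241] pointing down, gripper open.
Joint ranges: [-157.81, 157.81], [-45, 120.19], [0.68, 151.7], [-89.99, 269.99], [4.06, 180], [-164.3, 164.3]. Speed limits (degrees/s): [127.2, 127.2, 159.86, 180, 180, 180].

INTERFACE

Orientations are given as a 3x3 rotation matrix whose columns are the frame's x, y, z axes.
In Python, from station import read_state, get_image, hand_in gives the robot as it stands. The module is installed in compiled form; this text tells all that it offers.
- The arm moves only by the tool carry_out, never from a script. Its argument "motion" is a list that holds one entry, the list of rows, each a list of 7 numbers: the shift along the tool's x, y, z as a fraction of full scale, then the turn, a rotation vector about the tool's x, y, z as a fraction of full scale, then the gripper's target within -1 to 1 (shut at 1, half-way at 0, fully open at -1). A call has 1 to 5 rows; each row shifts and turns the commanded pose from where the row before left it, along the tool's axes as they then stand; what a row does not reach is not made up. Full scale, the value 1, is 1000 mm for a shift and 360 degrees for a turn. A row lasts 1/8 s, in which the tool goes at most 62.5 mm and 10.7 degrees, less where a joint would pass 70% of its speed; a pose out of reach is approached as far as the arm can. A call with a number of a shift or a turn outside -1 to 1 is refused whole. A call with a gripper value outside its range is refused whole. The fingers move at their own pace and stop on an object; the grip force is fixed at half the most. Time passes only in rows, so rows that do not move let the fingers close. It gives the time, the measured TCP pose, the force and the opening at its end, in the units of the state.
- read_state(): the state, without advancing time (a new reading comes with each control period).
- get_image(name): name is "scene" or "top" or "wrist"; returns a dict with "image" (480x640x3 uint8, red, green, blue), "fovy" (degrees; the focal length in pixels is half the picture's height over the tangent of half this angle, whatever the lens; pixels are square), "cx", "cy" (the principal point, pixels), "extrinsics" (4x4, takes a point from world to camera coordinates). Camera axes: x right, y up, looking along -z (the intrinsics and any distortion apply to the point x, -y, -z); pixel columns grow to the right and rows downward; lengths in m; the calibration is good to about 2 mm. A picture is of the moment at which its call begins. There is no depth.
- hand_in(): hands the job in, once; it reports no verdict.
The state is a dict: "t": time; "qpos": joint angles; "dq": joint speeds; "tau": joint torques, N m; "eef_pos": TCP position; "tool_rot": TCP orientation; "wrist_force": force on the tool from outside, world axes, zero at the start; "ft_torque": the same for the moment, N m; "width": finger opening in m.
Only numpy, scipy, OpenCV 4.12 (cv2) and the standard library are available. Lean on these libraries where they do the work, as an engineer would, in place of code of your own. Each camera call takes 0.05 s, during which the arm holds its last target. There are 200 camera calls.

TASK

Lay the mask brush flat in its bay of the white sanitiser dock, bristles in the wide end and handle in the narrow end, and lay the pink hair clip flat in the short bay in front of it. Then grip the blue spring-return dial, turn it clockwise past the first two clicks to the third (three red dots) and finish while still holding it there, since it springs back if you let go. Leave the other things on the worktop where they are.

Things in the scene. Friction and masses are not known exactly. Their poses are not given: they have to be found in the camera images.
- sanitiser: White sanitiser dock, fixed, placed anew each time; 134 (x) x 274 (y) mm, deck 22 mm above the worktop. Origin on the worktop near its middle; y along its length (dial at the +y end, bays at the -y end), x across it (away from the robot at yaw 0), z up. Bays: grey walls 3 mm thick, 10 mm high on the deck; floors level with the deck.
- bay_brush (a point): On the floor of the long bay (back row), where the brush's origin belongs; axes as the dock's. From here, wide end for the bristle head: y = -84 to -22 mm, inside 36 mm wide; narrow end for the handle: y = +46 to +88 mm, inside 24 mm wide. From y = -22 to +46 mm there are no side walls: room for fingers.
- bay_clip (a point): Middle of the floor of the short bay (front row, nearer the robot): inside 34 mm (x) by 80 mm (y), walled all round; axes as the dock's. The clip lies in it lengthwise, either way round.
- dial (a joint): Angle of the blue dial, rad: 0 at rest, grows clockwise from above, stop at 1.5. Clicks at 0.4, 0.8, 1.2, marked by one and two black dots and three red dots. When let go it springs back to 0 from anywhere: 0.08 N m at rest, 0.14 N m at 1.2, and up to about 0.04 N m more at the clicks.
- dial_grip (a point): Top middle of the dial's upright grip bar, on the turning axis, 62 mm above the worktop. Bar 48 mm long, 12 thick, 26 high above the dial disc (56 across, its top 36 mm above the worktop). x axis along the bar to its white pointer, turns with the dial: at rest 0.6 rad counter-clockwise of the dock's x axis, at the third click 0.6 rad clockwise of it.
- brush: Loose mask brush on the right, 160 mm long, about 20 g, white handle, tan bristles. Origin at mid-length on its underside, z up, y along it: bristle tip at y = -76 mm, handle end at +80. Handle 11 wide, 11 high; head 20 wide, from y = -76 to -21. Pinch the handle at about y = +12. In its bay its y axis points along the dock's y axis (not reversed).
- brush_head (a point): Point in the bristle head of the brush, 62 mm from its origin towards the bristles, 5.5 mm above its underside.
- brush_tail (a point): Point near the handle end of the brush, 70 mm from its origin towards the handle end, 5.5 mm above its underside.
- clip: Loose pink hair clip on the worktop on the left, 62 mm long (its y axis), 8 mm thick (12 mm in the middle), 17 mm high, 12 g; origin at the middle of its underside, z up.
- pot: Bystander, to be left alone: low white and dark red cosmetic pot, loose, size in mm: 68 across, 43 high; origin under its middle.
- jar: Bystander, to be left alone: black-lidded cream jar, loose, size in mm: 72 across, 86 high; origin under its middle.
- bottle: Bystander, to be left alone: small white squeeze bottle with a blue cap, loose, size in mm: 34 across, 86 high, light; origin under its middle.
- tape: Bystander, to be left alone: roll of white tape, loose, size in mm: 66 across, 19 high, lying flat; origin under its middle.
- carton: Bystander, to be left alone: small white carton, loose, size in mm: 95 (its x) x 60 x 24 high; origin under its middle.

How it is judged (in metres and radians):
On the way, in this order (a step that is already met when the one before it is completed fails the run):
1. brush and clip both lie in their bays, let go (x of brush_head in the frame of bay_brush between -0.014 and 0.014 m and y of brush_head in the frame of bay_brush between -0.08 and -0.044 m and z of brush_head in the frame of bay_brush between -0.002 and 0.01 m and x of brush_tail in the frame of bay_brush between -0.012 and 0.012 m and z of brush_tail in the frame of bay_brush between -0.002 and 0.01 m and x of clip in the frame of bay_clip between -0.016 and 0.016 m and y of clip in the frame of bay_clip between -0.016 and 0.016 m and z of clip in the frame of bay_clip between -0.002 and 0.01 m and angle between clip's own y axis and vertical between 1.47 and 1.68 rad and linear speed of each of brush, clip below 0.03 m/s and contact force between the fingers and brush below 0.1 N and contact force between the fingers and clip below 0.1 N), for 0.2 s.
2. the gripper holds the dial at the third click (value of joint dial between 1.07 and 1.33 rad and contact force between the fingers and sanitiser above 1 N), for 0.3 s.
At the end, for the whole second after the job is handed in: Brush flat in the long bay, ends within 10 mm of its floor, bristles in the wide end (14 mm off its middle line), handle in the narrow (12 mm); clip level in the short bay within 16 mm of its middle; both at rest, let go. Fingers press the dial with over 1 N at 1.07 to 1.33 rad (all of step 1 and all of step 2); the arm keeps its last pose, push and grip.
It fails at once if the low white and dark red cosmetic pot is moved more than 30 mm (distance of pot from where it was at the start of the episode above 0.03 m).
It fails at once if the black-lidded cream jar is moved more than 30 mm (distance of jar from where it was at the start of the episode above 0.03 m).
It fails at once if the small white squeeze bottle with a blue cap is moved more than 30 mm (distance of bottle from where it was at the start of the episode above 0.03 m).
It fails at once if the roll of white tape is moved more than 30 mm (distance of tape from where it was at the start of the episode above 0.03 m).
It fails at once if the small white carton is moved more than 30 mm (distance of carton from where it was at the start of the episode above 0.03 m).
It also fails if it takes over 62 s, if anything falls off the work surface, if the arm or the gripper's body presses on something with over 40 N, if the wrist force passes 120 N, or if a joint passes its speed limit or range.

## Working session

There is one attempt and no reset: what is moved stays moved. The work goes in short steps, Python scripts to look and compute and a tool call to move; the robot and the scene stay as the last step left them, time stands still between calls to the robot, and variables do not carry over. Pictures are saved under pics/ and viewed, about 8 in all and at most 12, crops included, and the job is handed in when it is done.

Besides the shell and the picture viewer there is one more tool, called by a JSON object that holds its "name" and its "arguments". carry_out: Moves the arm, as the interface text tells. Shift numbers are shares of 1000 mm and turn numbers shares of 360 degrees, none past 1 either way. Its arguments: {"type":"object","properties":{"motion":{"type":"array"}},"required":["motion"]}

```bash
mkdir -p pics
cat > h.py <<'E'
import numpy as np, cv2
from station import read_state, get_image, hand_in
def grab(n,f):
    d=get_image(n); cv2.imwrite(f'pics/{f}.png',cv2.cvtColor(d['image'],cv2.COLOR_RGB2BGR)); 
    np.savez(f'pics/{f}.npz',**{k:np.array(v) for k,v in d.items()}); return d
def load(f): return dict(np.load(f'pics/{f}.npz'))
def ray(d,u,v):
    f=240/np.tan(np.radians(float(d['fovy']))/2); E=np.array(d['extrinsics'])
    c=np.array([(u-d['cx'])/f,-(v-d['cy'])/f,-1.]); R=E[:3,:3]
    return -R.T@E[:3,3], R.T@c
def onz(d,u,v,z):
    o,r=ray(d,u,v); return o+r*(z-o[2])/r[2]
def proj(d,p):
    f=240/np.tan(np.radians(float(d['fovy']))/2); E=np.array(d['extrinsics'])
    c=E[:3,:3]@np.array(p)+E[:3,3]; return d['cx']-f*c[0]/c[2], d['cy']+f*c[1]/c[2]
E
python3 - <<'E'
from h import *
for n in('top','scene'):
    d=grab(n,n+'0'); print(n,{k:v for k,v in d.items() if k!='image'})
print(read_state())
E
```

```text
top {'fovy': 51.543216378571685, 'cx': 315.01363959065975, 'cy': 245.0271093171758, 'extrinsics': array([[-0.00571047, -0.99959207, -0.02798359, -0.00822462],
       [ 0.99048859, -0.00950124,  0.13726648, -0.53717067],
       [-0.13747636, -0.02693357,  0.99013879, -1.11919752],
       [ 0.        ,  0.        ,  0.        ,  1.        ]])}
scene {'fovy': 46.58372800450912, 'cx': 310.066091124361, 'cy': 244.60721295994324, 'extrinsics': array([[ 0.66503907, -0.74659803, -0.01773202, -0.37716949],
       [ 0.5435451 ,  0.46761225,  0.69706348, -0.34795252],
       [-0.51213451, -0.4732126 ,  0.71679012, -0.98882584],
       [ 0.        ,  0.        ,  0.        ,  1.        ]])}
{'t': 0.1, 'qpos': array([ 6.95810135e+01,  2.01186114e+01,  9.46710529e+01,  1.05365807e-05,
        6.52655837e+01, -4.84731942e+00]), 'dq': array([-0.00111157, -0.04464608, -0.11506006,  0.00424911, -0.00561735,
       -0.05473762]), 'tau': array([-5.79313164e-04, -4.98020661e+01, -2.85702807e+01,  7.00286427e-02,
        2.38350627e-02, -6.30125055e-05]), 'eef_pos': array([0.14752589, 0.52956595, 0.24019528]), 'tool_rot': array([[-9.63295396e-01,  2.68443413e-01, -3.36569619e-04],
       [ 2.68443612e-01,  9.63294976e-01, -9.03612569e-04],
       [ 8.16469811e-05, -9.60795792e-04, -9.99999535e-01]]), 'wrist_force': array([-0.45481734, -0.75011326,  0.60434126]), 'ft_torque': array([0.03788039, 0.00517316, 0.00361144]), 'width': 0.09275329735281866}
```

View pics/top0.png

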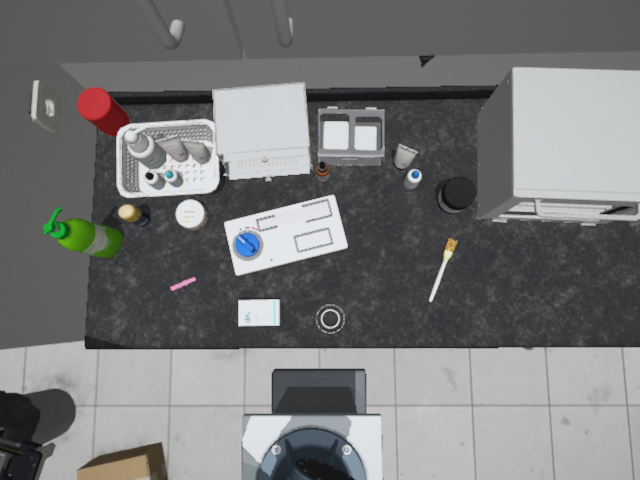

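View pics/scene0.png

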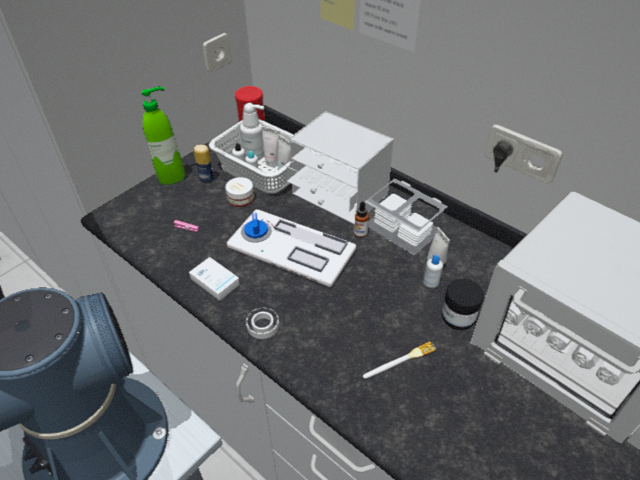

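Top view: dock at about (285,235) with the dial at (247,243), and its bays to the right of the dial. The clip is at (183,284), the brush runs (432,300) to (452,240), the carton is at (259,313), the tape at (330,318), the pot at (191,214), the bottle at (413,178) and the jar at (457,194). The scene view agrees.

```bash
cat > meas.py <<'E'
from h import *
def mask(d,kind):
    hsv=cv2.cvtColor(d['image'],cv2.COLOR_RGB2HSV).astype(int); H,S,V=hsv[...,0],hsv[...,1],hsv[...,2]
    m={'pink':(H>150)&(H<175)&(S>80)&(V>100),'tan':(H>12)&(H<28)&(S>110)&(V>110),'white':(S<50)&(V>150),'blue':(H>100)&(H<120)&(S>150)&(V>80)}[kind]
    return m.astype(np.uint8)
def comps(d,kind,roi,mina=15):
    u0,v0,u1,v1=roi; m=np.zeros(d['image'].shape[:2],np.uint8); m[v0:v1,u0:u1]=mask(d,kind)[v0:v1,u0:u1]
    c,_=cv2.findContours(m,cv2.RETR_EXTERNAL,cv2.CHAIN_APPROX_NONE); return sorted([x for x in c if cv2.contourArea(x)>=mina],key=cv2.contourArea)[::-1],m
E
python3 - <<'E'
from meas import *
np.set_printoptions(precision=4,suppress=True)
R={'top0':dict(pink=(160,270,210,300),tan=(440,230,465,262),white=(422,235,456,306),blue=(225,225,270,260)),
   'scene0':dict(pink=(165,210,210,240),tan=(400,330,445,365),white=(355,340,425,385),blue=(240,205,275,245))}
Z=dict(pink=.012,tan=.006,white=.008,blue=.036)
for n,rr in R.items():
    d=load(n)
    for k,roi in rr.items():
        cs,m=comps(d,k,roi)
        for c in cs[:2]:
            (cx,cy),(w,h),a=cv2.minAreaRect(c); b=cv2.boxPoints(((cx,cy),(w,h),a))
            s=sorted([((b[i]+b[(i+1)%4])/2 for i in [j]).__next__().tolist() for j in range(4)],key=lambda p:-np.hypot(p[0]-cx,p[1]-cy))[:2]
            P=[onz(d,*p,Z[k]) for p in s]
            print(n,k,cv2.contourArea(c),(cx,cy),onz(d,cx,cy,Z[k]),'ends',P[0],P[1],np.linalg.norm(P[0]-P[1]))
# dock
d=load('top0'); cs,m=comps(d,'white',(215,188,355,280)); c=cv2.convexHull(cs[0]); r=cv2.minAreaRect(c); b=cv2.boxPoints(r)
W=np.array([onz(d,*p,.022) for p in b]); print('dock',b,W,np.linalg.norm(np.diff(W,axis=0),axis=1),W.mean(0))
d=load('top0')['image']; a=cv2.resize(d[185:285,175:355],None,fx=4,fy=4,interpolation=cv2.INTER_CUBIC)
cv2.imwrite('pics/crop1.png',a[...,::-1])
E
```

```text
top0 tan 83.0 (450.6379089355469, 244.65516662597656) [ 0.5392 -0.3331  0.006 ] ends [ 0.5519 -0.3387  0.006 ] [ 0.5265 -0.3275  0.006 ] 0.027816688905373657
top0 white 174.5 (438.82476806640625, 275.9283142089844) [ 0.4651 -0.3019  0.008 ] ends [ 0.5238 -0.3282  0.008 ] [ 0.4071 -0.276   0.008 ] 0.12786872509766076
top0 blue 355.5 (247.0, 244.0) [0.5412 0.1467 0.036 ] ends [0.5672 0.1471 0.036 ] [0.5409 0.1209 0.036 ] 0.03708440791146274
scene0 pink 118.5 (185.89410400390625, 225.47647094726562) [0.4516 0.3007 0.012 ] ends [0.4379 0.3316 0.012 ] [0.4651 0.27   0.012 ] 0.06732111574696255
scene0 tan 109.5 (426.7000732421875, 347.9000244140625) [ 0.5418 -0.3323  0.006 ] ends [ 0.5569 -0.3379  0.006 ] [ 0.5268 -0.3268  0.006 ] 0.032081346031484444
scene0 white 233.0 (391.6637878417969, 363.2155456542969) [ 0.4666 -0.3013  0.008 ] ends [ 0.5267 -0.3275  0.008 ] [ 0.4085 -0.276   0.008 ] 0.12892196015915397
scene0 blue 295.5 (255.5, 228.50003051757812) [0.5386 0.1452 0.036 ] ends [0.5445 0.1749 0.036 ] [0.5662 0.1496 0.036 ] 0.03334994661394116
dock [[221.6471 221.5882]
 [334.5883 193.3529]
 [348.1177 247.4706]
 [235.1765 275.7059]] [[ 0.5977  0.2105  0.022 ]
 [ 0.6633 -0.0594  0.022 ]
 [ 0.5326 -0.0897  0.022 ]
 [ 0.4683  0.1759  0.022 ]] [0.2777 0.1341 0.2733] [0.5655 0.0593 0.022 ]
```

View pics/crop1.png

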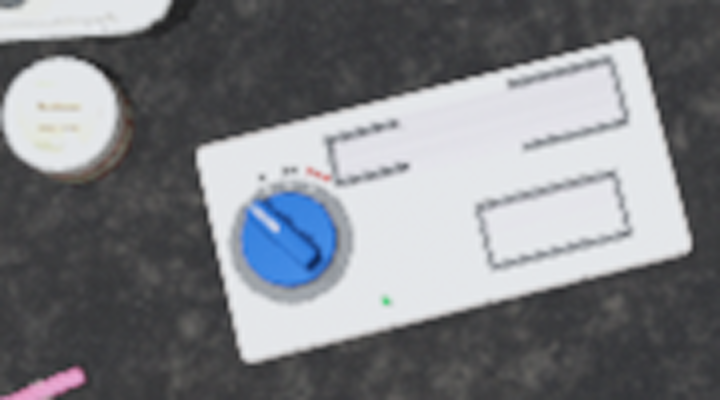

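The crop shows these crop pixels: short-bay outer corners (477,205), (613,173), (630,232) and (493,267); long-bay ends (327,137)/(340,183) and (611,59)/(626,121); dial bar pointer to the upper left at (255,207).

Run:
```python
from meas import *
np.set_printoptions(precision=4,suppress=True)
d=load('top0')
f=lambda p,z:onz(d,(p[0]-1.5)/4+175,(p[1]-1.5)/4+185,z)
S=np.array([f(p,.032) for p in[(477,205),(613,173),(630,232),(493,267)]]); print('short',S,S.mean(0),np.linalg.norm(np.diff(S,axis=0),axis=1))
L=np.array([f(p,.032) for p in[(327,137),(611,59),(626,121),(340,183)]]);e1=(L[1]+L[2])/2;e0=(L[0]+L[3])/2;print('long',e0,e1,np.linalg.norm(e0-e1)); u=(e0-e1)/np.linalg.norm(e0-e1);print('yaw',np.degrees(np.arctan2(-u[0],u[1])),'bay_brush',e1+u*.087)
hsv=cv2.cvtColor(d['image'],cv2.COLOR_RGB2HSV);print(hsv[284,183])
for n,roi in(('top0',(160,270,210,300)),('scene0',(165,210,210,240))):
    q=load(n);h=cv2.cvtColor(q['image'],cv2.COLOR_RGB2HSV).astype(int);m=np.zeros((480,640),bool);u0,v0,u1,v1=roi
    m[v0:v1,u0:u1]=((h[...,0]>140)&(h[...,1]>60)&(h[...,2]>90))[v0:v1,u0:u1]
    ys,xs=np.nonzero(m);P=np.array([onz(q,x,y,.012)[:2] for x,y in zip(xs,ys)]);c=P.mean(0);w,v=np.linalg.eigh(np.cov(P.T));a=v[:,1];a*=np.sign(a[1]);t=(P-c)@a
    print(n,len(P),c,'mid',c+a*(t.max()+t.min())/2,a,t.max()-t.min())
# stereo of dial: pointer/bar from blue top
for n,k in(('top0',(225,225,270,260)),('scene0',(240,205,275,245))):
    q=load(n);ys,xs=np.nonzero(comps(q,'blue',k)[1]);print(n,xs.min(),xs.max(),ys.min(),ys.max())
```

```text
short [[ 0.5599  0.0373  0.032 ]
 [ 0.5781 -0.0426  0.032 ]
 [ 0.5431 -0.0522  0.032 ]
 [ 0.5232  0.0279  0.032 ]] [ 0.5511 -0.0074  0.032 ] [0.0819 0.0363 0.0825]
long [0.5876 0.122  0.032 ] [ 0.6278 -0.0463  0.032 ] 0.17296734001538164
yaw 13.412677568156212 bay_brush [0.6076 0.0383 0.032 ]
[162  74 225]
top0 141 [0.4516 0.3028] mid [0.4518 0.3023] [-0.3982  0.9173] 0.06549662525828968
scene0 169 [0.4511 0.302 ] mid [0.4512 0.3017] [-0.3229  0.9464] 0.07355216982614077
top0 236 258 233 255
scene0 244 267 213 237
```

```bash
cat > plan.py <<'E'
from h import *
from scipy.spatial.transform import Rotation as Ro
def Rdown(yj,tilt=0,ax=None):
    "tool down, jaw (tool y) at world angle yj deg; optional world tilt about ax, deg"
    a=np.radians(yj); y=np.array([np.cos(a),np.sin(a),0]); z=np.array([0,0,-1.]); R=np.c_[np.cross(y,z),y,z]
    return Ro.from_rotvec(np.radians(tilt)*np.array(ax)).as_matrix()@R if ax is not None else R
def plan(wps,P=None,R=None,step=.05,ang=9):
    "wps: list of (pos,R,grip,rows or None)"
    s=read_state(); P=s['eef_pos'] if P is None else np.array(P); R=s['tool_rot'] if R is None else R
    for pos,R1,g,n in wps:
        D=np.array(pos)-P; rv=Ro.from_matrix(R.T@R1).as_rotvec(degrees=True)
        k=n or max(1,int(np.ceil(max(np.linalg.norm(D)/step,np.linalg.norm(rv)/ang))))
        print('-> rows',k)
        for i in range(k):
            print([round(float(x),4) for x in np.r_[R.T@(D/k),rv/k/360,g]]); R=R@Ro.from_rotvec(rv/k,degrees=True).as_matrix()
        P=np.array(pos)
E
python3 - <<'E'
from plan import *
np.set_printoptions(precision=4,suppress=True)
d=load('top0')
for p in[(222,178),(312,173),(323,178),(213,90),(307,85)]: print(p,[onz(d,*p,z)[:2] for z in(0,.05,.1,.2)])
im=load('scene0')['image'];cv2.imwrite('pics/crop2.png',cv2.resize(im[100:300,210:460],None,fx=3,fy=3,interpolation=cv2.INTER_CUBIC)[...,::-1])
plan([((.4515,.302,.17),Rdown(23),-1,None)])
E
```

```text
(222, 178) [array([0.7109, 0.2166]), array([0.6968, 0.2056]), array([0.6827, 0.1946]), array([0.6546, 0.1726])]
(312, 173) [array([ 0.7205, -0.005 ]), array([ 0.706 , -0.0066]), array([ 0.6915, -0.0082]), array([ 0.6625, -0.0115])]
(323, 178) [array([ 0.7075, -0.0318]), array([ 0.6936, -0.0323]), array([ 0.6796, -0.0328]), array([ 0.6518, -0.0338])]
(213, 90) [array([0.9398, 0.2441]), array([0.916 , 0.2319]), array([0.8923, 0.2197]), array([0.8448, 0.1954])]
(307, 85) [array([0.9486, 0.0065]), array([0.9245, 0.0044]), array([0.9003, 0.0023]), array([ 0.852 , -0.0019])]
-> rows 8
[-0.0442, -0.0172, 0.0088, -0.0, 0.0, 0.0179, -1.0]
[-0.0459, -0.0121, 0.0088, -0.0, 0.0, 0.0179, -1.0]
[-0.047, -0.0069, 0.0088, -0.0, 0.0, 0.0179, -1.0]
[-0.0474, -0.0016, 0.0088, -0.0, 0.0, 0.0179, -1.0]
[-0.0473, 0.0037, 0.0088, -0.0, 0.0, 0.0179, -1.0]
[-0.0466, 0.009, 0.0088, -0.0, 0.0, 0.0179, -1.0]
[-0.0453, 0.0141, 0.0088, -0.0, 0.0, 0.0179, -1.0]
[-0.0434, 0.0191, 0.0088, -0.0, 0.0, 0.0179, -1.0]
```

View pics/crop2.png

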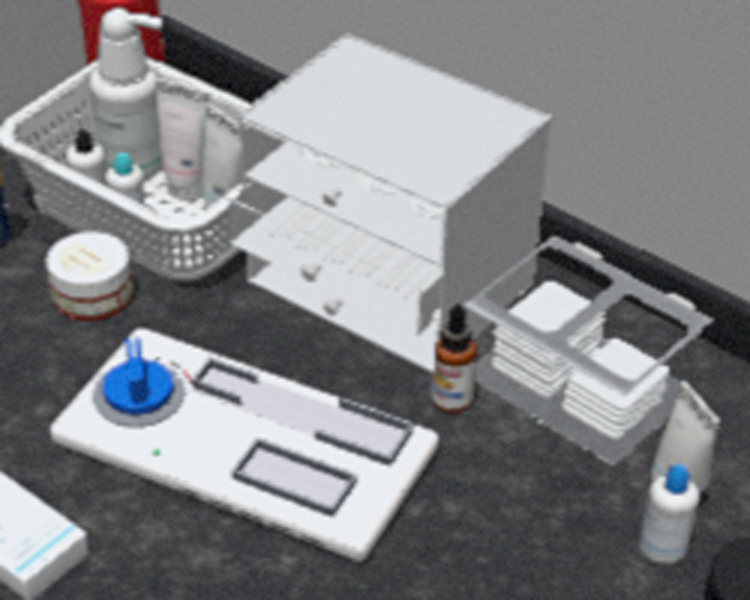

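The crop shows the drawer unit behind the dock. Its front bottom edge runs from (248,282) to (437,370), with a middle drawer sticking out and knobs at (311,270), (333,307) and (333,197). I need its clearance for placing the brush.

Run:
```python
from plan import *
np.set_printoptions(precision=4,suppress=True)
t,s=load('top0'),load('scene0')
q=lambda p:(210+p[0]/3-.3,100+p[1]/3-.3)
for p in[(437,370),(248,282),(455,408)]: print(p,onz(s,*q(p),0))
def tri(a,b):
    o,r=ray(t,*a);o2,r2=ray(s,*q(b)); A=np.c_[r,-r2]; k,res,*_=np.linalg.lstsq(A,o2-o,rcond=None); print(o+r*k[0],'gap',np.sqrt(res))
tri((268,178),(311,270));tri((268,178),(333,307));tri((265,158),(333,197));tri((222,178),(233,245));tri((312,173),(440,325));tri((305,85),(550,118));tri((313,147),(443,262))
tri((312,173),(437,370));tri((309,150),(443,205));tri((323,166),(457,308))
im=t['image'];cv2.imwrite('pics/crop3.png',cv2.resize(im[75:195,200:350],None,fx=5,fy=5,interpolation=cv2.INTER_CUBIC)[...,::-1])
```

```text
(437, 370) [0.736  0.0017 0.    ]
(248, 282) [0.7162 0.1943 0.    ]
(455, 408) [ 0.7109 -0.0366  0.    ]
[0.684  0.0919 0.0903] gap [0.0003]
[0.6997 0.0989 0.0342] gap [0.0125]
[0.7132 0.0919 0.1455] gap [0.0013]
[0.6986 0.207  0.0434] gap [0.0104]
[ 0.6983 -0.0074  0.0764] gap [0.0158]
[0.8631 0.0033 0.1773] gap [0.0031]
[ 0.7446 -0.0114  0.1215] gap [0.0164]
[ 0.7154 -0.0055  0.0175] gap [0.0066]
[ 0.7169 -0.0049  0.1831] gap [0.0038]
[ 0.7051 -0.0331  0.1073] gap [0.0027]
```

View pics/crop3.png

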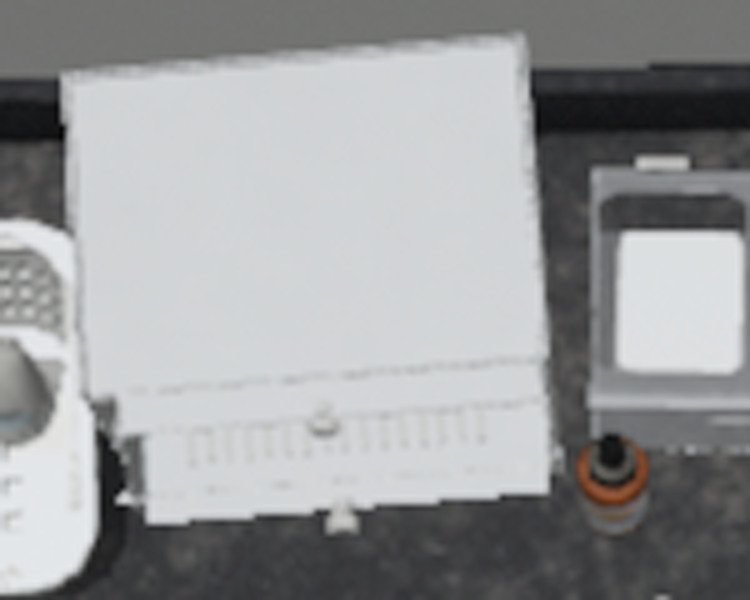

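{"name": "carry_out", "arguments": {"motion": [[[-0.0442, -0.0172, 0.0088, 0, 0, 0.0179, -1], [-0.0459, -0.0121, 0.0088, 0, 0, 0.0179, -1], [-0.047, -0.0069, 0.0088, 0, 0, 0.0179, -1], [-0.0474, -0.0016, 0.0088, 0, 0, 0.0179, -1], [-0.0473, 0.0037, 0.0088, 0, 0, 0.0179, -1]]]}}

```text
t: 0.72
eef_pos: [0.3385, 0.3864, 0.1962]
tool_rot: [[-0.669, 0.743, -0.0], [0.743, 0.669, -0.0], [0.0, -0.0, -1.0]]
wrist_force: [-0.4, 0.6, -0.3]
width: 0.0932
```

{"name": "carry_out", "arguments": {"motion": [[[-0.0466, 0.009, 0.0088, 0, 0, 0.0179, -1], [-0.0453, 0.0141, 0.0088, 0, 0, 0.0179, -1], [-0.0434, 0.0191, 0.0088, 0, 0, 0.0179, -1], [0, 0, 0, 0, 0, 0, -1]]]}}

```text
t: 1.23
eef_pos: [0.4528, 0.3002, 0.1693]
tool_rot: [[-0.385, 0.923, -0.001], [0.923, 0.385, -0.001], [-0.0, -0.001, -1.0]]
wrist_force: [-0.9, -0.0, 0.9]
width: 0.0932
```

The drawer unit's middle drawer front is at x ≈ 0.695 and up to about 0.12 high, with its knob at (0.684, 0.092, 0.09). I'll therefore lean the gripper about 10° towards the robot when laying the brush down. The top-view crop shows nothing else close. Next is the clip, seen by the wrist camera.

Run:
```python
from plan import *
np.set_printoptions(precision=4,suppress=True)
q=grab('wrist','w1');h=cv2.cvtColor(q['image'],cv2.COLOR_RGB2HSV).astype(int)
m=((h[...,0]>140)&(h[...,0]<178)&(h[...,1]>60)&(h[...,2]>90)).astype(np.uint8)
n,l,st,_=cv2.connectedComponentsWithStats(m);i=1+st[1:,4].argmax();ys,xs=np.nonzero(l==i);print(st[i],q['fovy'])
P=np.array([onz(q,x,y,.012)[:2] for x,y in zip(xs,ys)]);c=P.mean(0);w,v=np.linalg.eigh(np.cov(P.T));a=v[:,1];a*=np.sign(a[1]);t=(P-c)@a;b=(P-c)@np.array([-a[1],a[0]])
print(c,c+a*(t.max()+t.min())/2,a,'yaw',np.degrees(np.arctan2(-a[0],a[1])),np.ptp(t),np.ptp(b),len(P))
print(read_state()['eef_pos'])
```

```text
[327 174  14  81 940] 61.268910266095325
[0.4531 0.304 ] [0.4531 0.3038] [-0.4018  0.9157] yaw 23.690509077365633 0.06357996813849667 0.010003876207716398 940
[0.4517 0.3012 0.1696]
```

View pics/w1.png

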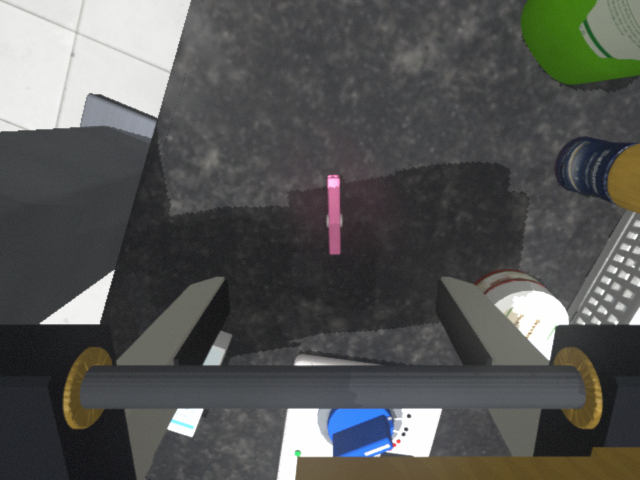

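The wrist view shows the clip upright at (333,215), centred between the fingers, with clear space on both sides.

Run:
```python
from plan import *
R=Rdown(23.7)
plan([((.4525,.303,.08),R,-1,2),((.4525,.303,.026),R,-1,2)])
```

```text
-> rows 2
[0.0007, 0.0007, 0.0448, -0.0001, 0.0, -0.0013, -1.0]
[0.0007, 0.0007, 0.0448, -0.0001, 0.0, -0.0013, -1.0]
-> rows 2
[-0.0, 0.0, 0.027, 0.0, -0.0, -0.0, -1.0]
[-0.0, 0.0, 0.027, 0.0, -0.0, -0.0, -1.0]
```

{"name": "carry_out", "arguments": {"motion": [[[0.0007, 0.0007, 0.0448, 0, 0, -0.0013, -1], [0.0007, 0.0007, 0.0448, 0, 0, -0.0013, -1], [0, 0, 0.027, 0, 0, 0, -1], [0, 0, 0.027, 0, 0, 0, -1], [0, 0, 0, 0, 0, 0, 1]]]}}

```text
t: 1.9
eef_pos: [0.4504, 0.3042, 0.0254]
tool_rot: [[-0.406, 0.914, -0.003], [0.914, 0.406, -0.002], [-0.0, -0.003, -1.0]]
wrist_force: [0.0, -0.6, 1.1]
width: 0.0871
```

{"name": "carry_out", "arguments": {"motion": [[[0, 0, 0, 0, 0, 0, 1], [0, 0, 0, 0, 0, 0, 1], [0, 0, 0, 0, 0, 0, 1], [0, 0, 0, 0, 0, 0, 1], [0, 0, 0, 0, 0, 0, 1]]]}}

```text
t: 2.52
eef_pos: [0.4521, 0.3039, 0.0267]
tool_rot: [[-0.404, 0.915, 0.0], [0.915, 0.404, 0.0], [0.0, 0.0, -1.0]]
wrist_force: [0.1, -0.3, -0.4]
width: 0.0373
```

{"name": "carry_out", "arguments": {"motion": [[[0, 0, 0, 0, 0, 0, 1], [0, 0, -0.04, 0, 0, 0, 1], [0, 0, -0.05, 0, 0, 0, 1], [0, 0, -0.03, 0, 0, 0, 1], [0, 0, 0, 0, 0, 0, 1]]]}}

```text
t: 3.15
eef_pos: [0.453, 0.3045, 0.1486]
tool_rot: [[-0.404, 0.915, 0.004], [0.915, 0.404, 0.002], [0.0, 0.004, -1.0]]
wrist_force: [1.0, 0.0, -0.8]
width: 0.0004
```

Run:
```python
from plan import *
s=read_state();print(s['t'],s['eef_pos'],s['width'],s['wrist_force'])
R=Rdown(13.5)
plan([((.551,-.007,.146),R,1,None)],step=.055)
```

```text
3.15 [0.45300422 0.30445316 0.14861777] 0.0003959030197671806 [ 0.95704736  0.02847809 -0.7874046 ]
-> rows 6
[-0.0541, -0.006, 0.0004, 0.0001, -0.0, 0.0048, 1.0]
[-0.0542, -0.0044, 0.0004, 0.0001, -0.0, 0.0048, 1.0]
[-0.0543, -0.0028, 0.0004, 0.0001, -0.0, 0.0048, 1.0]
[-0.0544, -0.0011, 0.0004, 0.0001, -0.0, 0.0048, 1.0]
[-0.0544, 0.0005, 0.0004, 0.0001, -0.0, 0.0048, 1.0]
[-0.0544, 0.0021, 0.0004, 0.0001, -0.0, 0.0048, 1.0]
```

I lifted before the fingers had finished closing; they move at about 80 mm/s. I'll reopen and check the clip again.

{"name": "carry_out", "arguments": {"motion": [[[0, 0, 0, 0, 0, 0, -0.2], [0, 0, 0, 0, 0, 0, -0.2], [0, 0, 0, 0, 0, 0, -0.2], [0, 0, 0, 0, 0, 0, -0.2], [0, 0, 0, 0, 0, 0, -0.2]]]}}

```text
t: 3.78
eef_pos: [0.452, 0.3039, 0.1465]
tool_rot: [[-0.404, 0.915, -0.0], [0.915, 0.404, -0.0], [-0.0, -0.0, -1.0]]
wrist_force: [-0.4, -0.8, -0.7]
width: 0.0459
```

```bash
cat > clip.py <<'E'
from plan import *
np.set_printoptions(precision=4,suppress=True)
def clip(f,z=.012,cam='wrist'):
    q=grab(cam,f);h=cv2.cvtColor(q['image'],cv2.COLOR_RGB2HSV).astype(int)
    m=((h[...,0]>140)&(h[...,0]<178)&(h[...,1]>60)&(h[...,2]>90)).astype(np.uint8)
    n,l,st,_=cv2.connectedComponentsWithStats(m);i=1+st[1:,4].argmax();ys,xs=np.nonzero(l==i)
    P=np.array([onz(q,x,y,z)[:2] for x,y in zip(xs,ys)]);c=P.mean(0);w,v=np.linalg.eigh(np.cov(P.T));a=v[:,1];a*=np.sign(a[1]);t=(P-c)@a;b=(P-c)@np.array([-a[1],a[0]])
    print('clip px',st[i],'pos',c+a*(t.max()+t.min())/2,'yaw',np.degrees(np.arctan2(-a[0],a[1])),'len,wid',np.ptp(t),np.ptp(b))
E
python3 -c "
from clip import *
clip('w2');s=read_state();print(s['eef_pos'],s['width'])
plan([((.4525,.304,.026),Rdown(23.7),-.2,3)])
"
```

```text
clip px [ 326  184   14   86 1118] pos [0.453  0.3039] yaw 23.896813648616757 len,wid 0.06350073176758532 0.00938618778658057
[0.4521 0.3039 0.1465] 0.04999856049338989
-> rows 3
[-0.0, 0.0002, 0.0402, -0.0, 0.0, 0.0001, -0.2]
[-0.0, 0.0001, 0.0402, -0.0, 0.0, 0.0001, -0.2]
[-0.0, 0.0001, 0.0402, -0.0, 0.0, 0.0001, -0.2]
```

The clip is untouched. I'll descend again and wait for the fingers to close.

{"name": "carry_out", "arguments": {"motion": [[[0, 0, 0.0402, 0, 0, 0, -0.2], [0, 0, 0.0402, 0, 0, 0, -0.2], [0, 0, 0.0402, 0, 0, 0, -0.2], [0, 0, 0, 0, 0, 0, -0.2], [0, 0, 0, 0, 0, 0, 1]]]}}

```text
t: 4.45
eef_pos: [0.452, 0.3039, 0.026]
tool_rot: [[-0.404, 0.915, -0.0], [0.915, 0.404, -0.0], [-0.0, -0.0, -1.0]]
wrist_force: [-0.9, 0.2, -0.6]
width: 0.0499
```

{"name": "carry_out", "arguments": {"motion": [[[0, 0, 0, 0, 0, 0, 1], [0, 0, 0, 0, 0, 0, 1], [0, 0, 0, 0, 0, 0, 1], [0, 0, 0, 0, 0, 0, 1], [0, 0, 0, 0, 0, 0, 1]]]}}

```text
t: 5.08
eef_pos: [0.4521, 0.3039, 0.0261]
tool_rot: [[-0.404, 0.915, 0.0], [0.915, 0.404, 0.0], [-0.0, 0.0, -1.0]]
wrist_force: [0.2, -1.0, 1.6]
width: 0.0112
```

{"name": "carry_out", "arguments": {"motion": [[[0, 0, 0, 0, 0, 0, 1], [0, 0, -0.02, 0, 0, 0, 1], [0, 0, -0.05, 0, 0, 0, 1], [0, 0, -0.04, 0, 0, 0, 1], [0, 0, -0.01, 0, 0, 0, 1]]]}}

```text
t: 5.7
eef_pos: [0.4529, 0.3044, 0.1482]
tool_rot: [[-0.404, 0.915, 0.003], [0.915, 0.404, 0.002], [0.0, 0.004, -1.0]]
wrist_force: [-0.4, 0.0, -0.5]
width: 0.0111
```

```bash
python3 -c "
from clip import *
s=read_state();print(s['eef_pos'],s['width'])
clip('w3',z=s['eef_pos'][2]-.014)
plan([((.551,-.007,.146),Rdown(13.5),1,None)],P=(.4524,.3037,.146),step=.055)
"
```

```text
[0.4529 0.3044 0.1482] 0.01107187813321568
clip px [ 321  232   23  134 2848] pos [0.4533 0.3052] yaw 23.6329406840777 len,wid 0.06316834978810573 0.009423419111319751
-> rows 6
[-0.054, -0.0059, -0.0, 0.0001, -0.0, 0.0048, 1.0]
[-0.0542, -0.0043, -0.0, 0.0001, -0.0, 0.0048, 1.0]
[-0.0543, -0.0026, -0.0, 0.0001, -0.0, 0.0048, 1.0]
[-0.0543, -0.001, -0.0, 0.0001, -0.0, 0.0048, 1.0]
[-0.0543, 0.0006, -0.0, 0.0001, -0.0, 0.0048, 1.0]
[-0.0543, 0.0023, -0.0, 0.0001, -0.0, 0.0048, 1.0]
```

The clip is held, 11 mm wide and centred. I'll carry it past the bays and look at both with the wrist camera.

```bash
python3 -c "
from clip import *
plan([((.60,-.11,.20),Rdown(13.5),1,None)],P=(.4524,.3037,.146),step=.055)
"
```

```text
-> rows 9
[-0.0487, -0.0035, -0.006, 0.0001, -0.0, 0.0032, 1.0]
[-0.0487, -0.0026, -0.006, 0.0001, -0.0, 0.0032, 1.0]
[-0.0488, -0.0016, -0.006, 0.0001, -0.0, 0.0032, 1.0]
[-0.0488, -0.0006, -0.006, 0.0001, -0.0, 0.0032, 1.0]
[-0.0488, 0.0004, -0.006, 0.0001, -0.0, 0.0032, 1.0]
[-0.0488, 0.0013, -0.006, 0.0001, -0.0, 0.0032, 1.0]
[-0.0487, 0.0023, -0.006, 0.0001, -0.0, 0.0032, 1.0]
[-0.0487, 0.0033, -0.006, 0.0001, -0.0, 0.0032, 1.0]
[-0.0486, 0.0042, -0.006, 0.0001, -0.0, 0.0032, 1.0]
```

{"name": "carry_out", "arguments": {"motion": [[[-0.0487, -0.0035, -0.006, 0, 0, 0.0032, 1], [-0.0487, -0.0026, -0.006, 0, 0, 0.0032, 1], [-0.0488, -0.0016, -0.006, 0, 0, 0.0032, 1], [-0.0488, -0.0006, -0.006, 0, 0, 0.0032, 1], [-0.0488, 0.0004, -0.006, 0, 0, 0.0032, 1]]]}}

```text
t: 6.38
eef_pos: [0.5339, 0.0725, 0.1745]
tool_rot: [[-0.309, 0.951, -0.002], [0.951, 0.309, -0.0], [0.001, -0.002, -1.0]]
wrist_force: [0.6, 1.2, -0.9]
width: 0.0107
```

{"name": "carry_out", "arguments": {"motion": [[[-0.0488, 0.0013, -0.006, 0, 0, 0.0032, 1], [-0.0487, 0.0023, -0.006, 0, 0, 0.0032, 1], [-0.0487, 0.0033, -0.006, 0, 0, 0.0032, 1], [-0.0486, 0.0042, -0.006, 0, 0, 0.0032, 1], [0, 0, 0, 0, 0, 0, 1]]]}}

```text
t: 7.0
eef_pos: [0.5997, -0.1124, 0.1983]
tool_rot: [[-0.229, 0.973, -0.001], [0.973, 0.229, 0.0], [0.0, -0.001, -1.0]]
wrist_force: [0.8, 0.6, -0.2]
width: 0.011
```

{"name": "carry_out", "arguments": {"motion": [[[0, 0, 0, 0, 0, 0, 1], [0, 0, 0, 0, 0, 0, 1]]]}}

```text
t: 7.25
eef_pos: [0.5991, -0.1086, 0.1993]
tool_rot: [[-0.234, 0.972, -0.001], [0.972, 0.234, 0.0], [0.001, -0.001, -1.0]]
wrist_force: [0.2, 0.0, -0.6]
width: 0.0107
```

```bash
python3 -c "
from clip import *
q=grab('wrist','w4');s=read_state();print(s['eef_pos'],s['width'])
for p in[(.551,-.007,.022),(.608,.036,.022),(.54,.146,.062)]: print(proj(q,p))
"
```

```text
[ 0.5992 -0.1087  0.1996] 0.01103391657658819
(np.float64(300.9536379515906), np.float64(69.6051552325026))
(np.float64(390.536546398921), np.float64(27.45207121662247))
(np.float64(335.5344520229074), np.float64(-236.1310897443646))
```

View pics/w4.png

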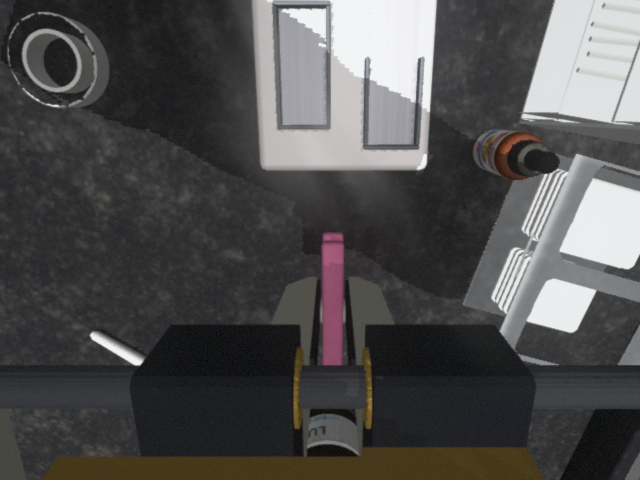

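The short bay's outline is (274,5), (330,5), (329,129), (277,128). The long bay's wide-end wall is at row 149, columns 363 to 420. The clip is held between the fingers at (333,300).

```bash
python3 -c "
from clip import *
q=load('w4')
f=lambda u,v:onz(q,u,v,.032)
S=np.array([f(*p) for p in[(275,5),(330,5),(329,129),(277,128)]]);print(S,S.mean(0),np.linalg.norm(np.diff(S,axis=0),axis=1))
L=[f(363,149.5),f(420,150.5),f(368,58),f(421.5,58)];print(L)
y=(S[0]+S[1]-S[2]-S[3]);y/=np.linalg.norm(y);yaw=np.degrees(np.arctan2(-y[0],y[1]));print('yaw',yaw)
m=(L[0]+L[1])/2;print('bay_brush',m+y*.087, np.linalg.norm(L[0]-L[1]),'open end',(L[2]+L[3])/2,np.linalg.norm((L[2]+L[3])/2-m))
# refined wall corners by dark mask edge
im=q['image'];print(cv2.cvtColor(im,cv2.COLOR_RGB2GRAY)[60,265:340].tolist());print(cv2.cvtColor(im,cv2.COLOR_RGB2GRAY)[100:160,391].tolist())
print(cv2.cvtColor(im,cv2.COLOR_RGB2GRAY)[100,355:430].tolist())
"
```

```text
[[ 0.5256  0.0288  0.032 ]
 [ 0.5626  0.0377  0.032 ]
 [ 0.5812 -0.0434  0.032 ]
 [ 0.5432 -0.0518  0.032 ]] [ 0.5531 -0.0072  0.032 ] [0.0381 0.0832 0.039 ]
[array([ 0.6099, -0.0521,  0.032 ]), array([ 0.6522, -0.0426,  0.032 ]), array([0.5969, 0.011 , 0.032 ]), array([0.6341, 0.02  , 0.032 ])]
yaw 12.61761826440526
bay_brush [0.612  0.0375 0.032 ] 0.043374396043331896 open end [0.6155 0.0155 0.032 ] 0.06476728217059582
[187, 185, 186, 185, 184, 185, 188, 184, 166, 137, 110, 109, 109, 99, 101, 126, 154, 161, 163, 161, 164, 164, 162, 162, 162, 161, 161, 162, 164, 164, 159, 162, 160, 165, 165, 165, 167, 167, 167, 164, 164, 165, 165, 162, 163, 164, 164, 164, 165, 164, 163, 164, 165, 165, 168, 169, 163, 163, 164, 158, 139, 104, 96, 97, 104, 137, 190, 198, 201, 199, 199, 198, 203, 211, 216]
[164, 163, 162, 163, 164, 163, 161, 161, 161, 162, 162, 161, 161, 158, 162, 160, 160, 161, 158, 157, 162, 161, 157, 159, 158, 160, 158, 159, 160, 156, 159, 160, 157, 157, 158, 158, 158, 155, 159, 158, 158, 158, 158, 153, 115, 77, 87, 96, 94, 117, 168, 195, 198, 199, 196, 198, 198, 197, 199, 197]
[200, 202, 198, 199, 197, 194, 180, 170, 155, 89, 88, 102, 102, 117, 160, 166, 167, 169, 168, 167, 166, 163, 163, 164, 164, 167, 167, 165, 164, 162, 161, 161, 160, 161, 163, 166, 164, 161, 162, 165, 164, 163, 157, 158, 159, 158, 160, 161, 160, 159, 158, 160, 164, 166, 163, 191, 234, 235, 226, 219, 175, 91, 81, 119, 161, 155, 159, 215, 241, 243, 243, 243, 244, 241, 230]
```

```bash
python3 -c "
from clip import *
R=Rdown(13.1)
plan([((.5525,-.0075,.11),R,1,3),((.5525,-.0075,.055),R,1,3)])
"
```

```text
-> rows 3
[0.0364, -0.0072, 0.0299, -0.0, -0.0, 0.0004, 1.0]
[0.0364, -0.0073, 0.0299, -0.0, -0.0, 0.0004, 1.0]
[0.0364, -0.0074, 0.0299, -0.0, -0.0, 0.0004, 1.0]
-> rows 3
[0.0, -0.0, 0.0183, 0.0, 0.0, -0.0, 1.0]
[0.0, -0.0, 0.0183, 0.0, 0.0, -0.0, 1.0]
[0.0, -0.0, 0.0183, 0.0, 0.0, -0.0, 1.0]
```

{"name": "carry_out", "arguments": {"motion": [[[0.0364, -0.0072, 0.0299, 0, 0, 0.0004, 1], [0.0364, -0.0073, 0.0299, 0, 0, 0.0004, 1], [0.0364, -0.0074, 0.0299, 0, 0, 0.0004, 1], [0, 0, 0.0183, 0, 0, 0, 1], [0, 0, 0.0183, 0, 0, 0, 1]]]}}

```text
t: 7.92
eef_pos: [0.5537, -0.0085, 0.0733]
tool_rot: [[-0.226, 0.974, 0.001], [0.974, 0.226, -0.0], [-0.0, 0.001, -1.0]]
wrist_force: [0.4, -0.8, 0.7]
width: 0.0112
```

{"name": "carry_out", "arguments": {"motion": [[[0, 0, 0.0183, 0, 0, 0, 1], [0, 0, 0, 0, 0, 0, 1], [0, 0, 0, 0, 0, 0, 1], [0, 0, 0, 0, 0, 0, 1]]]}}

```text
t: 8.43
eef_pos: [0.5536, -0.0087, 0.0561]
tool_rot: [[-0.225, 0.974, 0.001], [0.974, 0.225, -0.0], [-0.0, 0.001, -1.0]]
wrist_force: [0.2, -0.0, -0.2]
width: 0.0113
```

{"name": "carry_out", "arguments": {"motion": [[[0, 0, 0.001, 0, 0, 0, 0.4], [0, 0, 0, 0, 0, 0, 0.4], [0, 0, 0, 0, 0, 0, 0.4], [0, 0, -0.03, 0, 0, 0, 0.4], [0, 0, -0.05, 0, 0, 0, -0.1]]]}}

```text
t: 9.05
eef_pos: [0.5522, -0.0084, 0.1342]
tool_rot: [[-0.225, 0.974, -0.003], [0.974, 0.225, 0.0], [0.001, -0.003, -1.0]]
wrist_force: [0.7, -0.4, -0.1]
width: 0.0337
```

{"name": "carry_out", "arguments": {"motion": [[[-0.05, 0, -0.03, 0, 0, 0, -0.1], [-0.05, 0, 0, 0, 0, 0, -0.1], [0, 0, 0, 0, 0, 0, -0.1], [0, 0, 0, 0, 0, 0, -0.1]]]}}

```text
t: 9.55
eef_pos: [0.5753, -0.1055, 0.1641]
tool_rot: [[-0.225, 0.974, -0.001], [0.974, 0.225, 0.0], [0.001, -0.001, -1.0]]
wrist_force: [-0.8, -1.1, -0.4]
width: 0.0513
```

```bash
python3 -c "
from clip import *
clip('w5',z=.035);s=read_state();print(s['t'],s['eef_pos'],s['width'])
im=load('w5')['image'];cv2.imwrite('pics/c5.png',im[:300,150:530,::-1])
# brush direction: handle end (.408,-.276), tip (.5545,-.338)
import numpy as np
a=np.array([.408,-.276]);b=np.array([.5545,-.338]);y=(a-b)/np.linalg.norm(a-b);o=b+y*.077;g=o+y*.012;print('brush y',y,'yaw',np.degrees(np.arctan2(-y[0],y[1])),o,g)
yj=np.degrees(np.arctan2(-y[0],y[1]))
plan([((g[0],g[1],.17),Rdown(yj),-.1,None)],step=.055)
"
```

```text
clip px [ 327   28   15  104 1405] pos [ 0.5542 -0.0093] yaw 12.85938415076772 len,wid 0.06168356466114555 0.008701471520265711
9.6 [ 0.5753 -0.1051  0.1641] 0.05125536815327289
brush y [-0.9209  0.3897] yaw 67.06152060680164 [ 0.4836 -0.308 ] [ 0.4725 -0.3033]
-> rows 7
[-0.0243, -0.0207, -0.0008, -0.0, -0.0, -0.0214, -0.1]
[-0.0213, -0.0238, -0.0008, -0.0, -0.0, -0.0214, -0.1]
[-0.0179, -0.0264, -0.0008, -0.0, -0.0, -0.0214, -0.1]
[-0.0142, -0.0286, -0.0008, -0.0, -0.0, -0.0214, -0.1]
[-0.0102, -0.0302, -0.0008, -0.0, -0.0, -0.0214, -0.1]
[-0.0061, -0.0313, -0.0008, -0.0, -0.0, -0.0214, -0.1]
[-0.0018, -0.0318, -0.0008, -0.0, -0.0, -0.0214, -0.1]
```

View pics/c5.png

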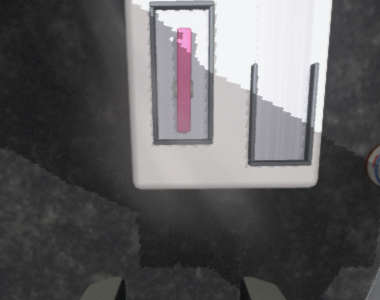

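The clip lies in the short bay, centred and level; its crop position is (184,80). Now to the brush.

{"name": "carry_out", "arguments": {"motion": [[[-0.0243, -0.0207, -0.0008, 0, 0, -0.0214, -0.1], [-0.0213, -0.0238, -0.0008, 0, 0, -0.0214, -0.1], [-0.0179, -0.0264, -0.0008, 0, 0, -0.0214, -0.1], [-0.0142, -0.0286, -0.0008, 0, 0, -0.0214, -0.1], [-0.0102, -0.0302, -0.0008, 0, 0, -0.0214, -0.1]]]}}

```text
t: 10.22
eef_pos: [0.5017, -0.2471, 0.1683]
tool_rot: [[-0.787, 0.617, -0.0], [0.617, 0.787, 0.0], [0.001, 0.0, -1.0]]
wrist_force: [1.0, -0.4, -0.5]
width: 0.0514
```

{"name": "carry_out", "arguments": {"motion": [[[-0.0061, -0.0313, -0.0008, 0, 0, -0.0214, -0.1], [-0.0018, -0.0318, -0.0008, 0, 0, -0.0214, -0.1], [0, 0, 0, 0, 0, 0, -0.1], [0, 0, 0, 0, 0, 0, -0.1]]]}}

```text
t: 10.72
eef_pos: [0.473, -0.3029, 0.1699]
tool_rot: [[-0.92, 0.393, -0.0], [0.393, 0.92, 0.0], [0.0, 0.0, -1.0]]
wrist_force: [0.8, 0.4, -0.3]
width: 0.0515
```

```bash
cat > br.py <<'E'
from clip import *
def brush(f,z=.007,save=True):
    q=grab('wrist',f);h=cv2.cvtColor(q['image'],cv2.COLOR_RGB2HSV).astype(int)
    m=((h[...,1]<60)&(h[...,2]>140)).astype(np.uint8); t=((h[...,0]>8)&(h[...,0]<30)&(h[...,1]>100)&(h[...,2]>90)).astype(np.uint8)
    for nm,mm in(('white',m),('tan',t)):
        mm[330:]=0
        n,l,st,_=cv2.connectedComponentsWithStats(mm)
        for i in 1+np.argsort(-st[1:,4])[:3]:
            if st[i,4]<60: continue
            ys,xs=np.nonzero(l==i);P=np.array([onz(q,x,y,z)[:2] for x,y in zip(xs,ys)]);c=P.mean(0);w,v=np.linalg.eigh(np.cov(P.T));a=v[:,1];a*=np.sign(a[1]);t_=(P-c)@a
            print(nm,st[i],'ends',c+a*t_.min(),c+a*t_.max(),'yaw',np.degrees(np.arctan2(-a[0],a[1])),'len',np.ptp(t_))
E
python3 -c "
from br import *
brush('w6');s=read_state();print(s['eef_pos'],s['width'],s['qpos'])
q=load('w5');f=lambda u,v:onz(q,u,v,.032)
a,b,c,d=f(398,164),f(461,164),f(402,64),f(468,64);print(a,b,c,d)
"
```

```text
white [    0     0   225   111 12670] ends [ 0.275  -0.4896] [ 0.2984 -0.3092] yaw -7.380374118774711 len 0.18190510463887627
white [ 322  124   15  132 1688] ends [ 0.5021 -0.316 ] [ 0.4073 -0.2772] yaw 67.77404239916984 len 0.10241187331579352
white [630 174  10  31 193] ends [ 0.5576 -0.0793] [ 0.5339 -0.077 ] yaw 84.51125267653683 len 0.02379932412203304
tan [318 285  28  36 871] ends [ 0.5564 -0.3378] [ 0.526  -0.3261] yaw 68.91761998317867 len 0.03260657761437416
[ 0.4731 -0.3028  0.1699] 0.050815657772639966 [ -37.3773   26.017    96.7427    0.0147   57.2612 -104.299 ]
[ 0.609  -0.0508  0.032 ] [ 0.6509 -0.0411  0.032 ] [0.5944 0.0109 0.032 ] [0.6354 0.0203 0.032 ]
```

View pics/w6.png

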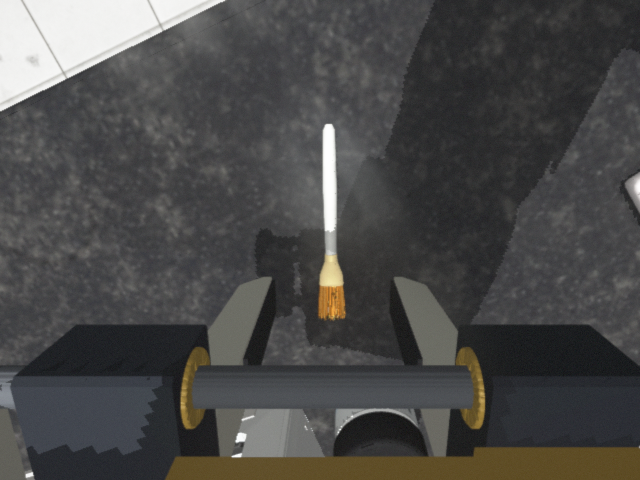

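The brush is centred between the fingers: handle (329,125) to tip (331,320). It measures 161 mm against the 156 expected, with yaw about 67.7°. I'll go down and grip it.

{"name": "carry_out", "arguments": {"motion": [[[0, -0.001, 0.045, 0, 0, -0.002, -0.1], [0, 0, 0.05, 0, 0, 0, -0.1], [0, 0, 0.035, 0, 0, 0, -0.1], [0, 0, 0.0155, 0, 0, 0, -0.1], [0, 0, 0, 0, 0, 0, -0.1]]]}}

```text
t: 11.4
eef_pos: [0.4728, -0.3045, 0.0245]
tool_rot: [[-0.925, 0.38, -0.0], [0.38, 0.925, 0.0], [0.0, 0.0, -1.0]]
wrist_force: [-0.2, -0.3, 0.3]
width: 0.0514
```

{"name": "carry_out", "arguments": {"motion": [[[0, 0, 0, 0, 0, 0, 1], [0, 0, 0, 0, 0, 0, 1], [0, 0, 0, 0, 0, 0, 1], [0, 0, 0, 0, 0, 0, 1], [0, 0, 0, 0, 0, 0, 1]]]}}

```text
t: 12.02
eef_pos: [0.4723, -0.305, 0.0246]
tool_rot: [[-0.925, 0.38, 0.0], [0.38, 0.925, -0.0], [-0.0, -0.0, -1.0]]
wrist_force: [-0.7, -0.3, 0.6]
width: 0.0088
```

{"name": "carry_out", "arguments": {"motion": [[[0, 0, 0, 0, 0, 0, 1], [0, 0, 0, 0, 0, 0, 1], [0, 0, 0, 0, 0, 0, 1]]]}}

```text
t: 12.4
eef_pos: [0.4723, -0.3051, 0.0246]
tool_rot: [[-0.925, 0.38, 0.0], [0.38, 0.925, -0.0], [-0.0, -0.0, -1.0]]
wrist_force: [0.0, -0.5, 1.2]
width: 0.0095
```

{"name": "carry_out", "arguments": {"motion": [[[0, 0, -0.015, 0, 0, 0, 1], [0, 0, -0.04, 0, 0, 0, 1], [0, 0, -0.05, 0, 0, 0, 1], [0, 0, -0.025, 0, 0, 0, 1], [0, 0, 0, 0, 0, 0, 1]]]}}

```text
t: 13.02
eef_pos: [0.473, -0.3055, 0.157]
tool_rot: [[-0.925, 0.38, 0.003], [0.38, 0.925, -0.003], [-0.004, -0.001, -1.0]]
wrist_force: [-0.5, 0.0, 0.2]
width: 0.0093
```

```bash
python3 -c "
from br import *
s=read_state();print(s['eef_pos'],s['width'])
u=[-.2267,.974,0]
plan([((.6038,.0483,.155),Rdown(13.1),1,10),((.6038,.0483,.155),Rdown(13.1,-10,u),1,2)])
"
```

```text
[ 0.473  -0.3055  0.157 ] 0.009275617357412799
-> rows 10
[0.0013, 0.0377, 0.0001, 0.0, 0.0001, 0.0152, 1.0]
[0.0049, 0.0374, 0.0001, 0.0, 0.0001, 0.0152, 1.0]
[0.0085, 0.0368, 0.0001, 0.0, 0.0001, 0.0152, 1.0]
[0.0119, 0.0358, 0.0001, 0.0, 0.0001, 0.0152, 1.0]
[0.0153, 0.0345, 0.0002, 0.0, 0.0001, 0.0152, 1.0]
[0.0185, 0.0329, 0.0002, 0.0, 0.0001, 0.0152, 1.0]
[0.0215, 0.031, 0.0002, 0.0, 0.0001, 0.0152, 1.0]
[0.0244, 0.0288, 0.0002, 0.0, 0.0001, 0.0152, 1.0]
[0.027, 0.0263, 0.0002, 0.0, 0.0001, 0.0152, 1.0]
[0.0294, 0.0237, 0.0002, 0.0, 0.0001, 0.0152, 1.0]
-> rows 2
[0.0, 0.0, 0.0, -0.0139, 0.0, -0.0, 1.0]
[0.0, 0.0, 0.0, -0.0139, 0.0, -0.0, 1.0]
```

{"name": "carry_out", "arguments": {"motion": [[[0.0013, 0.0377, 0, 0, 0, 0.0152, 1], [0.0049, 0.0374, 0, 0, 0, 0.0152, 1], [0.0085, 0.0368, 0, 0, 0, 0.0152, 1], [0.0119, 0.0358, 0, 0, 0, 0.0152, 1], [0.0153, 0.0345, 0, 0, 0, 0.0152, 1]]]}}

```text
t: 13.65
eef_pos: [0.5376, -0.1267, 0.1534]
tool_rot: [[-0.644, 0.765, -0.002], [0.765, 0.644, 0.001], [0.002, -0.001, -1.0]]
wrist_force: [-0.2, 0.9, -0.2]
width: 0.0095
```

{"name": "carry_out", "arguments": {"motion": [[[0.0185, 0.0329, 0, 0, 0, 0.0152, 1], [0.0215, 0.031, 0, 0, 0, 0.0152, 1], [0.0244, 0.0288, 0, 0, 0, 0.0152, 1], [0.027, 0.0263, 0, 0, 0, 0.0152, 1], [0.0294, 0.0237, 0, 0, 0, 0.0152, 1]]]}}

```text
t: 14.28
eef_pos: [0.6033, 0.05, 0.1533]
tool_rot: [[-0.221, 0.975, -0.002], [0.975, 0.221, 0.0], [0.0, -0.002, -1.0]]
wrist_force: [1.1, 0.5, -0.9]
width: 0.0092
```

{"name": "carry_out", "arguments": {"motion": [[[0, 0, 0, -0.0139, 0, 0, 1], [0, 0, 0, -0.0139, 0, 0, 1], [0, 0, 0, 0, 0, 0, 1], [0, 0, 0, 0, 0, 0, 1]]]}}

```text
t: 14.78
eef_pos: [0.6036, 0.0487, 0.1542]
tool_rot: [[-0.224, 0.96, 0.167], [0.975, 0.22, 0.039], [0.0, 0.172, -0.985]]
wrist_force: [-0.7, -0.6, 0.1]
width: 0.0096
```

```bash
python3 -c "
from br import *
q=grab('wrist','w7');s=read_state();print(s['eef_pos'],s['tool_rot'],s['width'])
for P in[(.610-.2267*.088,.037+.974*.088,.032),(.610-.2267*.07,.037+.974*.07,.132)]: print(proj(q,P))
plan([((.6038,.0483,.09),Rdown(13.1,-10,[-.2267,.974,0]),1,3),((.6038,.0483,.051),Rdown(13.1,-10,[-.2267,.974,0]),1,4)])
"
```

```text
[0.6038 0.0487 0.1543] [[-0.2238  0.9601  0.1679]
 [ 0.9746  0.2204  0.0386]
 [ 0.0001  0.1723 -0.9851]] 0.00915049369602202
(np.float64(303.18206385328097), np.float64(119.31656996417401))
(np.float64(329.2509729039798), np.float64(168.44826291915106))
-> rows 3
[-0.0001, -0.0037, 0.0211, -0.0001, 0.0, -0.0002, 1.0]
[-0.0001, -0.0037, 0.0211, -0.0001, 0.0, -0.0002, 1.0]
[-0.0001, -0.0037, 0.0211, -0.0001, 0.0, -0.0002, 1.0]
-> rows 4
[-0.0, -0.0017, 0.0096, -0.0, -0.0, 0.0, 1.0]
[-0.0, -0.0017, 0.0096, -0.0, -0.0, 0.0, 1.0]
[-0.0, -0.0017, 0.0096, -0.0, -0.0, 0.0, 1.0]
[-0.0, -0.0017, 0.0096, -0.0, -0.0, 0.0, 1.0]
```

View pics/w7.png

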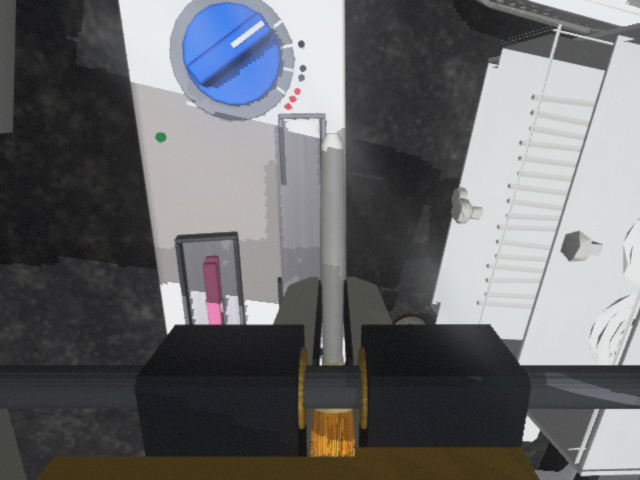

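The narrow bay's end wall is at row 117, columns 280 to 326, matching my prediction of (303,119). The brush tail at (333,150) is straight and will land mid-bay, and the drawer clears the gripper. I'll lower it.

{"name": "carry_out", "arguments": {"motion": [[[0, -0.0037, 0.0211, 0, 0, 0, 1], [0, -0.0037, 0.0211, 0, 0, 0, 1], [0, -0.0037, 0.0211, 0, 0, 0, 1], [0, -0.0017, 0.0096, 0, 0, 0, 1], [0, -0.0017, 0.0096, 0, 0, 0, 1]]]}}

```text
t: 15.45
eef_pos: [0.604, 0.0488, 0.0705]
tool_rot: [[-0.224, 0.96, 0.169], [0.975, 0.22, 0.039], [-0.0, 0.174, -0.985]]
wrist_force: [-0.3, -1.0, -0.2]
width: 0.0096
```

{"name": "carry_out", "arguments": {"motion": [[[0, -0.0017, 0.0096, 0, 0, 0, 1], [0, -0.0017, 0.0096, 0, 0, 0, 1], [0, 0, 0, 0, 0, 0, 1], [0, 0, 0, 0, 0, 0, 1]]]}}

```text
t: 15.95
eef_pos: [0.6038, 0.0488, 0.0515]
tool_rot: [[-0.224, 0.96, 0.17], [0.975, 0.221, 0.039], [-0.0, 0.174, -0.985]]
wrist_force: [0.4, -0.1, 0.6]
width: 0.0094
```

{"name": "carry_out", "arguments": {"motion": [[[0, 0, 0, 0, 0, 0, 0.45], [0, 0, 0, 0, 0, 0, 0.45], [0, 0, 0, 0, 0, 0, 0.45], [0, 0, 0, 0, 0, 0, 0.45], [0, 0.0026, -0.0148, 0, 0, 0, 0.45]]]}}

```text
t: 16.58
eef_pos: [0.603, 0.0488, 0.066]
tool_rot: [[-0.224, 0.96, 0.167], [0.975, 0.221, 0.039], [0.0, 0.172, -0.985]]
wrist_force: [-1.0, 0.7, 0.4]
width: 0.0259
```

{"name": "carry_out", "arguments": {"motion": [[[0, 0.0052, -0.0296, 0, 0, 0, 0.45], [0, 0.0087, -0.0493, 0, 0, 0, 0.45], [0, 0.0087, -0.0493, 0, 0, 0, 0], [0, 0, -0.03, 0.0139, 0, 0, -0.3], [0, 0, -0.03, 0.0139, 0, 0, -0.3]]]}}

```text
t: 17.2
eef_pos: [0.5955, 0.0469, 0.2587]
tool_rot: [[-0.223, 0.975, -0.001], [0.975, 0.223, -0.001], [-0.001, -0.001, -1.0]]
wrist_force: [0.5, 0.9, -0.8]
width: 0.051
```

{"name": "carry_out", "arguments": {"motion": [[[-0.05, 0, -0.02, 0, 0, 0, -0.3], [-0.05, 0, -0.01, 0, 0, 0, -0.3], [0, 0, 0, 0, 0, 0, -0.3], [0, 0, 0, 0, 0, 0, -0.3]]]}}

```text
t: 17.7
eef_pos: [0.618, -0.05, 0.2863]
tool_rot: [[-0.224, 0.975, -0.0], [0.975, 0.224, 0.0], [0.0, 0.0, -1.0]]
wrist_force: [-0.9, 0.2, -0.0]
width: 0.0608
```

```bash
python3 -c "
from br import *
q=grab('wrist','w8');s=read_state();print(s['t'],s['eef_pos'],s['width'])
y=np.array([-.2267,.974,0]);o=np.array([.610,.037,.0275]);print(proj(q,o+.07*y),proj(q,o-.062*y),proj(q,o))
"
```

```text
17.75 [ 0.618  -0.0496  0.2861] 0.060421203063025834
(np.float64(344.4263616367557), np.float64(23.32734687782346)) (np.float64(343.67001867247996), np.float64(169.6851717040526)) (np.float64(344.0070826964618), np.float64(104.46084926402986))
```

View pics/w8.png

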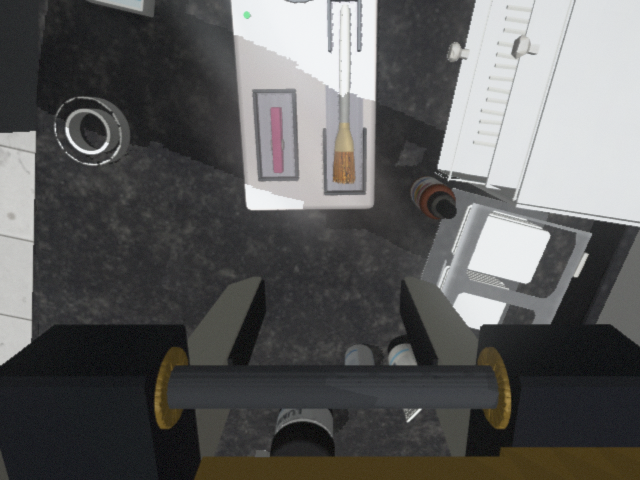

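Brush and clip both lie correctly in their bays: bristles at (344,165) in the wide end, handle at (345,25) in the narrow end, and clip at (277,140). Now the dial.

```bash
python3 -c "
from br import *
for f,roi in(('w7',(160,0,310,125)),('top0',(225,225,270,265)),('w1',(300,400,420,456))):
    q=load(f);h=cv2.cvtColor(q['image'],cv2.COLOR_RGB2HSV).astype(int);m=np.zeros((480,640),np.uint8);a,b,c,d=roi
    m[b:d,a:c]=((h[...,0]>100)&(h[...,0]<125)&(h[...,1]>120)&(h[...,2]>60))[b:d,a:c]
    cs,_=cv2.findContours(m,0,cv2.CHAIN_APPROX_NONE);c=max(cs,key=cv2.contourArea)[:,0]
    P=np.array([onz(q,*p,.036)[:2] for p in c]);
    # robust circle fit
    x=np.r_[P.mean(0),.025]
    from scipy.optimize import least_squares
    r=least_squares(lambda x:np.hypot(*(P-x[:2]).T)-x[2],x,loss='soft_l1',f_scale=.001).x;print(f,r,P.min(0),P.max(0))
q=load('w7')
for p in[(232,45),(263,24)]:print(onz(q,*p,.062))
u,v=onz(q,232,45,.062),onz(q,263,24,.062);print(np.degrees(np.arctan2(*(v-u)[1::-1])))
"
```

```text
w7 [0.5403 0.1475 0.0261] [0.5142 0.1215] [0.5687 0.1763]
top0 [0.5402 0.1467 0.0261] [0.5129 0.1208] [0.5673 0.1749]
w1 [0.543  0.1456 0.0272] [0.5125 0.1139] [0.5749 0.1744]
[0.5429 0.1508 0.062 ]
[0.5566 0.1647 0.062 ]
45.38252626232532
```

```bash
python3 -c "
from br import *
R=Rdown(-42.5)
plan([((.5405,.147,.15),R,-.2,7),((.5405,.147,.063),R,-.2,3)])
"
```

```text
-> rows 7
[0.0299, -0.0045, 0.0194, -0.0, -0.0, 0.022, -0.2]
[0.0289, -0.0085, 0.0194, -0.0, -0.0, 0.022, -0.2]
[0.0275, -0.0125, 0.0194, -0.0, -0.0, 0.022, -0.2]
[0.0255, -0.0161, 0.0194, -0.0, -0.0, 0.022, -0.2]
[0.023, -0.0195, 0.0194, -0.0, -0.0, 0.022, -0.2]
[0.0201, -0.0225, 0.0194, -0.0, -0.0, 0.022, -0.2]
[0.0168, -0.0251, 0.0194, -0.0, -0.0, 0.022, -0.2]
-> rows 3
[-0.0, -0.0, 0.029, -0.0, -0.0, -0.0, -0.2]
[-0.0, -0.0, 0.029, -0.0, -0.0, -0.0, -0.2]
[-0.0, -0.0, 0.029, -0.0, -0.0, -0.0, -0.2]
```

{"name": "carry_out", "arguments": {"motion": [[[0.0299, -0.0045, 0.0194, 0, 0, 0.022, -0.2], [0.0289, -0.0085, 0.0194, 0, 0, 0.022, -0.2], [0.0275, -0.0125, 0.0194, 0, 0, 0.022, -0.2], [0.0255, -0.0161, 0.0194, 0, 0, 0.022, -0.2], [0.023, -0.0195, 0.0194, 0, 0, 0.022, -0.2]]]}}

```text
t: 18.38
eef_pos: [0.562, 0.092, 0.1884]
tool_rot: [[0.451, 0.892, -0.0], [0.892, -0.451, 0.0], [-0.0, -0.0, -1.0]]
wrist_force: [0.3, -0.4, -0.5]
width: 0.0559
```

{"name": "carry_out", "arguments": {"motion": [[[0.0201, -0.0225, 0.0194, 0, 0, 0.022, -0.2], [0.0168, -0.0251, 0.0194, 0, 0, 0.022, -0.2], [0, 0, 0, 0, 0, 0, -0.2], [0, 0, 0, 0, 0, 0, -0.2]]]}}

```text
t: 18.88
eef_pos: [0.5411, 0.1462, 0.1508]
tool_rot: [[0.673, 0.739, 0.001], [0.739, -0.673, 0.0], [0.001, 0.001, -1.0]]
wrist_force: [-0.2, -0.4, 0.9]
width: 0.0559
```

```bash
python3 -c "
from br import *
s=read_state();print(s['t'],s['eef_pos'],s['qpos'],s['width'])
R=Rdown(-42.5)
plan([((.5405,.147,.063),R,-.2,3)])
"
```

```text
18.875 [0.5411 0.1462 0.1508] [10.3695 27.3383 97.7994 -0.0097 54.8181 52.6904] 0.05592587982744884
-> rows 3
[0.0, -0.0003, 0.0293, 0.0, -0.0, 0.0002, -0.2]
[0.0, -0.0003, 0.0293, 0.0, -0.0, 0.0002, -0.2]
[0.0, -0.0003, 0.0293, 0.0, -0.0, 0.0002, -0.2]
```

{"name": "carry_out", "arguments": {"motion": [[[0, -0.0003, 0.0293, 0, 0, 0, -0.2], [0, -0.0003, 0.0293, 0, 0, 0, -0.2], [0, -0.0003, 0.0293, 0, 0, 0, -0.2], [0, 0, 0, 0, 0, 0, -0.2]]]}}

```text
t: 19.38
eef_pos: [0.5398, 0.1459, 0.0614]
tool_rot: [[0.675, 0.738, -0.002], [0.738, -0.675, -0.001], [-0.002, -0.001, -1.0]]
wrist_force: [-0.1, -0.4, 1.0]
width: 0.0558
```

{"name": "carry_out", "arguments": {"motion": [[[0, 0, 0, 0, 0, 0, 1], [0, 0, 0, 0, 0, 0, 1], [0, 0, 0, 0, 0, 0, 1], [0, 0, 0, 0, 0, 0, 1], [0, 0, 0, 0, 0, 0, 1]]]}}

```text
t: 20.0
eef_pos: [0.5403, 0.1467, 0.0624]
tool_rot: [[0.675, 0.737, 0.0], [0.737, -0.675, -0.0], [0.0, 0.0, -1.0]]
wrist_force: [-0.9, -0.1, 0.9]
width: 0.0116
```

{"name": "carry_out", "arguments": {"motion": [[[0, 0, 0, 0, 0, 0, 1], [0, 0, 0, 0, 0, 0, 1], [0, 0, 0, 0, 0, 0, 1]]]}}

```text
t: 20.38
eef_pos: [0.5403, 0.1467, 0.0624]
tool_rot: [[0.676, 0.737, 0.0], [0.737, -0.676, 0.0], [0.0, 0.0, -1.0]]
wrist_force: [-0.4, -0.5, 4.8]
width: 0.0117
```

The bar is gripped (11.7 mm, little side force). Turning clockwise 68.8°.

{"name": "carry_out", "arguments": {"motion": [[[0, 0, 0, 0, 0, 0.0191, 1], [0, 0, 0, 0, 0, 0.0191, 1], [0, 0, 0, 0, 0, 0.0191, 1], [0, 0, 0, 0, 0, 0.0191, 1], [0, 0, 0, 0, 0, 0.0191, 1]]]}}

```text
t: 21.0
eef_pos: [0.5398, 0.1474, 0.0623]
tool_rot: [[0.975, 0.223, -0.001], [0.223, -0.975, 0.001], [-0.0, -0.001, -1.0]]
wrist_force: [-3.9, 6.4, 5.6]
width: 0.0119
```

{"name": "carry_out", "arguments": {"motion": [[[0, 0, 0, 0, 0, 0.0191, 1], [0, 0, 0, 0, 0, 0.0191, 1], [0, 0, 0, 0, 0, 0.0191, 1], [0, 0, 0, 0, 0, 0.0191, 1], [0, 0, 0, 0, 0, 0.0191, 1]]]}}

```text
t: 21.62
eef_pos: [0.5399, 0.1483, 0.0624]
tool_rot: [[0.93, -0.367, -0.0], [-0.367, -0.93, 0.002], [-0.001, -0.002, -1.0]]
wrist_force: [-2.6, 12.5, 3.5]
width: 0.0116
```

{"name": "carry_out", "arguments": {"motion": [[[0, 0, 0, 0, 0, 0, 1], [0, 0, 0, 0, 0, 0, 1], [0, 0, 0, 0, 0, 0, 1], [0, 0, 0, 0, 0, 0, 1]]]}}

```text
t: 22.12
eef_pos: [0.5399, 0.1483, 0.0624]
tool_rot: [[0.932, -0.363, -0.0], [-0.363, -0.932, 0.002], [-0.001, -0.002, -1.0]]
wrist_force: [-3.8, 12.1, 3.7]
width: 0.0118
```

```bash
python3 -c "
from br import *
q=grab('wrist','w9');s=read_state();R=s['tool_rot'];print(s['t'],s['eef_pos'],s['width'],s['qpos'][5],s['ft_torque'],s['wrist_force'],'jaw',np.degrees(np.arctan2(R[1,1],R[0,1])))
t=grab('top','top9');sc=grab('scene','sc9')
a=cv2.resize(sc['image'][170:290,200:380],None,fx=3,fy=3,interpolation=cv2.INTER_CUBIC);b=cv2.resize(t['image'][185:285,205:365],(540,337),interpolation=cv2.INTER_CUBIC)
w=cv2.resize(q['image'],(260,195));c=np.zeros((337+195,800,3),np.uint8)
c[:337,:540]=b;c[:195,540:]=w
cv2.imwrite('pics/c9.png',np.hstack([cv2.resize(b,(380,237)),cv2.resize(a,(380,237))])[...,::-1])
"
```

```text
22.175 [0.5399 0.1483 0.0623] 0.011480153188491046 121.681663419164 [2.2421 0.7198 0.1627] [-3.3651 12.8118  4.2117] jaw -111.27890471315501
```

View pics/c9.png

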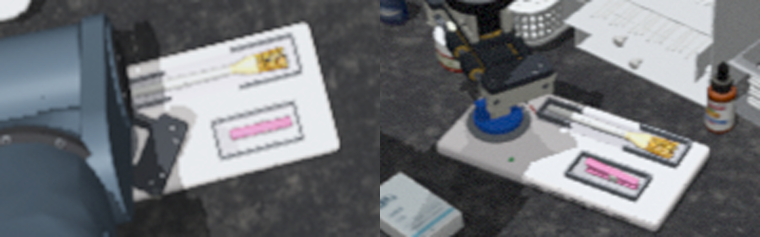

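Both views show brush and clip in place and the gripper on the dial. The moment of 0.163 N m about z fits the third click. Next, a numeric check of the pointer's direction in the wrist picture.

```bash
python3 -c "
from br import *
q=load('w9');h=cv2.cvtColor(q['image'],cv2.COLOR_RGB2HSV).astype(int)
b=((h[...,0]>100)&(h[...,0]<125)&(h[...,1]>120)&(h[...,2]>50)).astype(np.uint8);n,l,st,_=cv2.connectedComponentsWithStats(b);i=1+st[1:,4].argmax();print(st[i])
pts=np.argwhere(l==i)[:,::-1].astype(np.int32);hull=cv2.convexHull(pts);m=np.zeros((480,640),np.uint8);cv2.fillConvexPoly(m,hull,1)
w=(m>0)&(h[...,1]<90)&(h[...,2]>110);n,l,st,_=cv2.connectedComponentsWithStats(w.astype(np.uint8))
for i in 1+np.argsort(-st[1:,4])[:4]:
    ys,xs=np.nonzero(l==i)
    if len(xs)<10: continue
    P=np.array([onz(q,x,y,.062)[:2] for x,y in zip(xs,ys)]);c=P.mean(0);e,v=np.linalg.eigh(np.cov(P.T));a=v[:,1]*np.sign(v[0,1]);print(st[i],c,np.sqrt(e),'ang',np.degrees(np.arctan2(a[1],a[0])),'from axis',np.degrees(np.arctan2(c[1]-.147,c[0]-.5405)))
"
```

```text
[ 273  231  119  135 6897]
[328 264   8  49 357] [0.5521 0.1448] [0.0008 0.0058] ang -20.288052658790743 from axis -10.50707415081232
[328 231   7   7  41] [0.5728 0.1368] [0.0007 0.0008] ang -10.298564944689472 from axis -17.573202803062532
[346 347   3  16  24] [0.5216 0.1497] [0.0002 0.002 ] ang -20.187587709738057 from axis 171.91604592527037
[317 351   2  11  16] [0.5254 0.1615] [0.0002 0.0014] ang -17.604675959469425 from axis 136.18179835248102
```

The pointer is at -20.3°, so the dial is at about 1.18 rad (target 1.2), and it has been held there for over 0.5 s. Handing in.

```bash
python3 -c "
from station import *
s=read_state();print(s['t'],s['ft_torque'],s['width']);print(hand_in())"
```

```text
22.275 [2.25981591 0.74953692 0.18375928] 0.01179395728680676
the job is handed in; nothing more can be done
None
```

The job is handed in at 22.3 s. The clip lies flat in the short bay, the brush lies flat in the long bay with its bristles in the wide end, and the gripper is holding the dial at the third click.

**Last checks**
- **Brush and clip:** the wrist, top and scene pictures all show both lying in their bays and let go.
- **Dial:** the white pointer is at -20.3° (about -21° expected at the third click), so the dial is turned about 1.18 rad. The moment on the tool is 0.16–0.18 N m, which fits the spring at that click. The jaws stand at 11.8 mm on the 12 mm bar.

**What failed or disagreed**
- **First clip grasp:** I lifted before the fingers had finished closing and missed the clip. It had not moved, and the second grasp held.
- **Brush length:** it measured 161 mm against the 156 mm given, so its position along its length was good to about 3 mm. That was well within the bay's room.
- **Side force on the dial:** about 12 N sideways remains, because my estimate of the turning axis is off by 1–2 mm. The grip held steady.
- **Other objects:** I did not measure them again at the end, but no unexpected contact forces showed during the moves.

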